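# Check weight onto the balance with self-closing forceps

## Task

Check the balance with the 100 g weight, the middle-sized of the three in the wooden tray: pick the self-closing forceps off their rest, squeeze them open, let them close on the weight, and carry it over to stand gently, upright and central, on the balance pan. Then lay the forceps back across their rest, where they lay. Never touch that weight with the gripper itself, do not let it drop, and leave the other two weights and the vials alone.

Things in the scene. Friction and masses are not known exactly. Their poses are not given: they have to be found in the camera images.
- forceps: Self-closing cross-action steel forceps, 174 mm long, 60 g, lying level on their rest. Origin midway between the two dark ribbed grips; x points to the jaws, y from grip to grip, z up. Hold them by the grips only (26 mm long in x, 11.5 mm high, 39 mm over their outer faces when shut). Strips 9 mm high; riveted tail at x = -90 to -105 mm; the arms cross at x = 32 mm.
- forceps_arm_a (a joint): Inward swing of one grip arm about the tail rivet, rad: 0 with the jaws shut and the grips 39 mm wide, 0.083 at 24 mm (stop at 0.087). Squeezing the grips OPENS the jaws, 1.7 mm per mm; a spring shuts them. It presses each grip outward with 13.5 N at 39 mm, 16.5 N at 33 mm, 21.5 N at 25 mm: grip with 30 N or more and set the width by position.
- forceps_tip_a (a joint): Springy bend of one strip ahead of its grip, rad: 0 when that jaw touches nothing, up to 0.1 when it grips. On the 14 mm neck of the 100 g weight the jaws touch at a grip width of 33 mm; with the grips let out to 35.5 mm (34.5 to 37.5 will do) they hold it with about 3 N while the grips still press on the fingers with 11 N. Beyond 38.5 mm the fingers lose the forceps.
- jaw_middle (a point): Point midway between the jaws, 60 mm ahead of the forceps' origin on their x axis, same axes. Each jaw is a shallow V, 17 mm long in x (tips at x = 69 mm), 5 mm high, at the origin's height. Grips at 24 to 25 mm: the jaws stand about 25 mm apart, 36 mm over their backs.
- forceps_rest: White plastic forceps rest, fixed: base 150 x 60 mm, 5 mm thick, and two cross bars (27 mm high, 6 mm thick in x, at x = -75 and x = +40 mm) with upturned ends 37 mm high, 40 mm apart inside, on which the forceps lie. Origin on the bench under the place of the forceps' origin; x is the way the jaws point.
- rest_middle (a point): Where the origin of the forceps is when they lie properly on the rest (31.5 mm above the bench).
- weight_tray: Wooden tray, fixed, 90 (x) x 166 (y) mm, blue floor 10 mm above the bench, rim 14 mm high. The three weights stand on its floor in a row along its y axis, 52 mm apart, in any order. Origin on the bench under its centre.
- weight_100: 100 g steel weight, the middle-sized: body 22 mm wide and 23 mm high, above it a neck 14 mm wide and 11 mm high (23 to 34 mm above the foot), then a knob 19 mm wide and 7 mm high; 41 mm in all. Origin at the centre of its foot, z up. Best held by the neck, the jaws 29 to 31 mm above the foot, entering level, across the row (on its body they would touch at a grip width of 28.5 mm).
- weight_200: 200 g weight, the largest: body 28 mm across, 49 mm high in all. Origin at the centre of its foot. Leave alone.
- weight_50: 50 g weight, the smallest: body 18 mm across, 30 mm high in all. Origin at the centre of its foot. Leave alone.
- balance: White precision balance, fixed, 180 mm wide (y), 240 mm deep (x from -165 to +78 mm), display at its front (-x); housing up to 46 mm high under a round steel pan. Origin on the bench under the pan's centre.
- pan (a point): Centre of the top of the flat round pan, 114 mm across, 60 mm above the bench.
- vial_1: White screw-cap vial, 25 mm across, 61 mm high, standing behind the tray. Origin at the centre of its foot. Leave alone.
- vial_2: Another such vial.
- vial_3: Another such vial.

How it is judged:
By the outcome, as a careful person would: the job done as asked, in the order asked, and still so for the second after the job is handed in, with the robot touching nothing.
It also fails if it takes over 48 s, if anything falls off the work surface, if the arm or the gripper's body presses on something with over 40 N, if the wrist force passes 120 N, or if a joint passes its speed limit or range.

## Robot

A 6-joint arm with a two-finger parallel gripper is mounted at the origin on a cart in front of the work surface, level with it; the furniture and walls round the work are solid. World frame = base frame: x ahead of the robot, y to its left, z up, the work surface at z = 0. Lengths are in m, angles in rad, forces in N, time in s.
With the tool pointing down it reaches from about 0.375 to 0.9 m from the base axis. Payload 3.1 kg.
Tool frame: the origin (TCP) lies on the centre line of the jaws, within the pads' length; the fingertips stand 22 mm ahead of it and the grasp point (between the pads) lies 3 mm ahead of it; z points along the fingers, y is the line along which they close (so a half turn about z gives the same grasp; the last joint's range is limited). The gripper opens to 85 mm and grips with 20 to 120 N. Pads are 22 mm wide; open, the fingers measure 114 mm over their backs; the gripper's body (76 mm by 85 mm) begins 54 mm behind the grasp point. The pads swing forward as they close: fully open they stand 13 mm farther back than shut.
Start: joints at [1.147, 0.527, 1.433, -0, 1.181, -0.178], TCP at [0.151, 0.606, 0.253] pointing down, gripper open.
Joint ranges: [-3.08, 3.08], [-0.75, 2.2], [0.22, 2.44], [-1.43, 4.57], [0, 2.65], [-2.85, 2.85]. Speed limits (rad/s): [2.79, 2.79, 3.14, 3.14, 3.14, 3.14].

## Interface

Orientations are given as a unit quaternion [x, y, z, w].
In Python, from station import manip, order, snapshot gives the robot as it stands (manip), with the cameras as plain functions and the job (order).
- The arm moves only by the shell command python3 drive.py [FORCE], which reads ROWS from standard input. ROWS is one flat JSON list of numbers that holds 1 to 20 rows one after another, with no inner brackets; each row has 5 numbers: dx, dy, dz in fractions of the full range, 1 being 1 m, then a turn about the tool's z in normalised numbers (1 is pi/2 rad), then the opening from 0.0 (shut) to 1.0 (fully open); each row is the pose to reach, as a shift and turn from the pose commanded when the command began, along the tool's axes at that moment; what a row does not reach only later rows make up. A row lasts 1/10 s, in which the tool goes at most 0.05 m and 0.15 rad, less where a joint would pass 70% of its speed; a pose out of reach is approached as far as the arm can. The fingers move at their own pace and stop on an object; FORCE is the grip in N (left out, the last holds). Time passes only in rows, so rows that do not move let the fingers close. It prints the time, the measured TCP pose, the force, the opening and the grip force at its end. Shift and turn numbers lie between -1 and 1, and a call with a number outside is refused. Input that does not fit is refused with a message, and nothing moves.
- manip.sense(): the state, without advancing time (a new reading comes with each control period).
- snapshot(name): name is "scene" or "side" or "wrist"; returns a dict with "pixels" (480x640x3 uint8, red, green, blue), "range_z" (480x640 float32, m along the optical axis (not along the pixel's ray), 0 where there is no reading), "fov_y" (degrees; the focal length in pixels is half the picture's height over the tangent of half this angle, whatever the lens; pixels are square), "cx", "cy" (the principal point, pixels), "R" (3x3) and "t" (3): a world point X has camera coordinates R X + t; the wrist camera has in their place "hand_eye" (4x4, takes a point from camera to tool coordinates, whose origin is the TCP and whose axes are the flange's). Camera axes: x right, y down, z forward; pixel columns grow to the right and rows downward; lengths in m; the calibration is good to about 2 mm. A picture is of the moment at which its call begins: read the wrist's pose just before it.
- order.sign_off(): hands the job in; it is judged then, once.
The state is a dict: "t": time; "q": joint angles; "qd": joint speeds; "tau": joint torques, N m; "tcp_pos": TCP position; "tool_rot": TCP orientation; "force": force on the tool from outside, world axes, zero at the start; "ft_torque": the same for the moment, N m; "finger_gap": opening from 0.0 (shut) to 1.0 (fully open); "gripper_force": force on a finger pad.
Only numpy, scipy, OpenCV 4.12 (cv2) and the standard library are available. Lean on these libraries where they do the work, as an engineer would, in place of code of your own. Each camera call takes 0.05 s, during which the arm holds its last target. There are 200 camera calls.

## Working session

There is one attempt and no reset: what is moved stays moved. The work goes in short steps, Python scripts to look and compute and a shell command to move; the robot and the scene stay as the last step left them, time stands still between calls to the robot, and variables do not carry over. Pictures are saved under pics/ and viewed, at most 10 in all, crops included, and the job is handed in when it is done.

```bash
ls; mkdir -p pics
cat > h.py <<'E'
import numpy as np, cv2
from scipy.spatial.transform import Rotation as Ro
from station import manip, order, snapshot
def snap(n):
    s=manip.sense(); d=snapshot(n)
    d['f']=240/np.tan(np.radians(d['fov_y'])/2)
    if 'hand_eye' in d:
        T=np.eye(4);T[:3,:3]=Ro.from_quat(s['tool_rot']).as_matrix();T[:3,3]=s['tcp_pos']
        M=T@np.array(d['hand_eye']); d['Rc']=M[:3,:3]; d['o']=M[:3,3]
    else:
        R=np.array(d['R']); d['Rc']=R.T; d['o']=-R.T@np.array(d['t'])
    return d
def cloud(d):
    v,u=np.mgrid[:480,:640]; z=d['range_z']
    P=np.stack([(u-d['cx'])/d['f']*z,(v-d['cy'])/d['f']*z,z],-1)@d['Rc'].T+d['o']
    P[z<=0]=np.nan
    return P
def ray(d,u,v,h):
    r=d['Rc']@np.array([(u-d['cx'])/d['f'],(v-d['cy'])/d['f'],1]); return d['o']+r*(h-d['o'][2])/r[2]
def proj(d,X):
    c=(np.array(X)-d['o'])@d['Rc']; return c[...,:2]/c[...,2:]*d['f']+[d['cx'],d['cy']]
def save(n,d,s=None):
    im=d['pixels'][...,::-1]; 
    cv2.imwrite(f'pics/{n}.png',im)
E
python3 - <<'E'
from h import *
s=manip.sense(); print(s)
for n in('scene','side','wrist'):
    d=snap(n); save(n,d); np.savez('pics/'+n,**{k:v for k,v in d.items()}); print(n,d['o'],d['Rc'][:,2],d['f'])
E
```

```text
drive.py
pics
station.py
{'t': 0.0, 'q': array([ 1.14750396e+00,  5.28470575e-01,  1.43390934e+00, -3.66970537e-06,
        1.18138891e+00, -1.78505198e-01]), 'qd': array([ 0.0003525 ,  0.00028052, -0.00102397,  0.00105105,  0.00105711,
        0.00100275]), 'tau': array([-2.23797011e-03, -4.42343473e+01, -1.78026688e+01, -4.91957580e-04,
        8.38887849e-03, -1.04975207e-06]), 'tcp_pos': array([0.15116448, 0.60575347, 0.25232862]), 'tool_rot': array([ 1.22087467e-01,  9.92518749e-01, -1.03969847e-03, -3.20864044e-04]), 'force': array([ 0.69325351, -0.06671723, -0.68153159]), 'ft_torque': array([-0.00898865,  0.08148675, -0.0005095 ]), 'gripper_force': 0.0, 'finger_gap': 0.9967006005933763}
scene [ 0.07658213 -0.31411379  0.73627646] [ 0.51465608  0.38855309 -0.76430073] 439.8439443819174
side [0.28085755 0.76669465 0.40492572] [ 0.31000077 -0.86794508 -0.38803461] 438.61992259954735
wrist [0.08674972 0.62204035 0.37346737] [ 0.25715611 -0.0659118  -0.96411948] 426.8143730199927
```

View pics/scene.png

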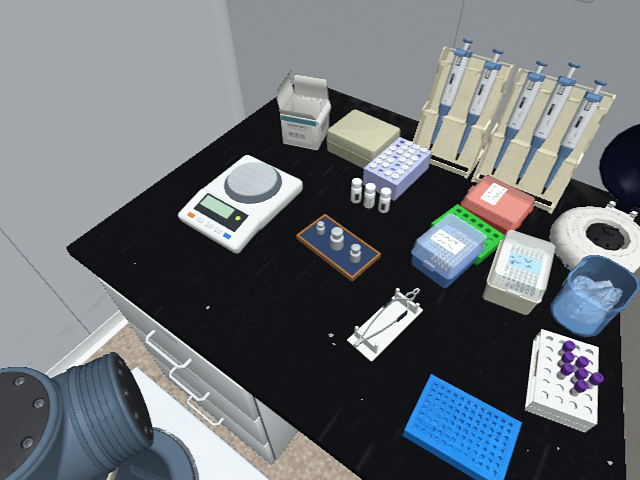

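View pics/side.png

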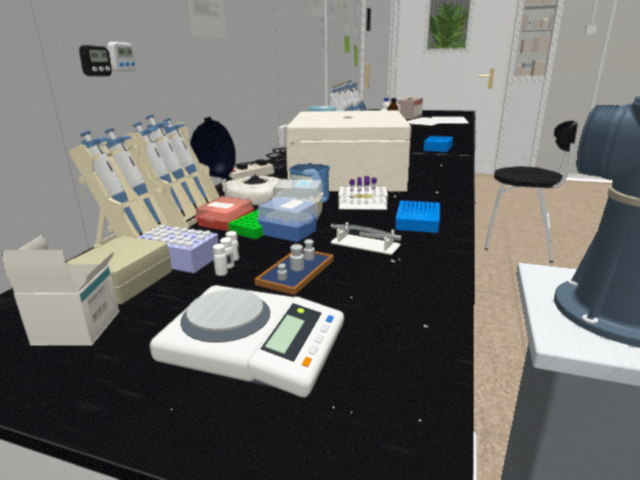

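The scene view shows the balance with its pan at (253,182), the tray at (338,245) with weights at (320,228), (337,238) and (355,252), and the rest at (385,325) with its jaws toward the upper right. The side view agrees: the balance is in front, and the tray is at (296,268).

```bash
cat > m.py <<'E'
from h import *
for n in('scene','side'):
    d=dict(np.load(f'pics/{n}.npz')); P=cloud(d); im=d['pixels'].astype(int); hsv=cv2.cvtColor(d['pixels'],cv2.COLOR_RGB2HSV)
    box={'scene':dict(tray=(295,205,385,280),rest=(340,280,425,365),bal=(215,155,290,210)),'side':dict(tray=(250,240,340,295),rest=(325,220,405,255),bal=(170,280,280,350))}[n]
    def msk(k):
        m=np.zeros((480,640),bool); a,b,c,e=box[k]; m[b:e,a:c]=1; return m
    t=msk('tray')&(P[...,2]>.004)&(P[...,2]<.025)
    def rect(p):
        r=cv2.minAreaRect(p[:,:2].astype(np.float32)*1000); return np.round(r[0],1),np.round(r[1],1),round(r[2],1)
    print(n,'tray',rect(P[t]),t.sum())
    w=msk('tray')&(P[...,2]>.022)
    k,l,st,c=cv2.connectedComponentsWithStats(w.astype(np.uint8))
    for i in range(1,k):
        if st[i,4]>15:
            p=P[l==i]; top=p[:,2].max(); q=p[p[:,2]>top-.004]; print(' w',c[i].round(),st[i,4],top.round(4),q.mean(0).round(4))
    r=msk('rest')&(im.min(-1)>150)&(P[...,2]<.012)&(P[...,2]>.002); print(' base',rect(P[r]),r.sum())
    r=msk('rest')&(P[...,2]>.033); 
    k,l,st,c=cv2.connectedComponentsWithStats(r.astype(np.uint8))
    for i in range(1,k):
        if st[i,4]>4: p=P[l==i]; print(' up',c[i].round(),st[i,4],p.mean(0).round(4))
    b=(P[...,2]>.056)&(P[...,2]<.064)&msk('bal'); p=P[b]
    ct=cv2.findContours(b.astype(np.uint8),0,1)[0]; ct=max(ct,key=len)[:,0]
    print(' pan',p.mean(0),rect(p),p[:,2].std(), cv2.minEnclosingCircle(p[:,:2].astype(np.float32)*1000))
E
python3 m.py
python3 - <<'E'
from h import *
a=cv2.imread('pics/scene.png')
A=cv2.resize(a[275:375,330:430],(600,600),interpolation=cv2.INTER_CUBIC)
cv2.imwrite('pics/c1.png',A)
E
```

```text
scene tray (array([629.7,   1.8]), array([180.8, 197.7]), 80.1) 2348
 w [320. 226.] 69 0.0403 [0.588  0.0678 0.0379]
 w [336. 237.] 223 0.0599 [0.5755 0.0177 0.0575]
 w [355. 251.] 135 0.0515 [ 0.5678 -0.0338  0.0492]
 base (array([ 475.7, -162.9]), array([ 58.9, 148.6]), 80.3) 1346
 up [397. 289.] 11 [ 0.5357 -0.1499  0.0353]
 up [407. 293.] 8 [ 0.539  -0.1703  0.0348]
 up [378. 319.] 172 [ 0.461  -0.1534  0.0349]
 up [416. 304.] 8 [ 0.5284 -0.1955  0.0351]
 up [402. 314.] 39 [ 0.4934 -0.1842  0.0353]
 up [388. 324.] 22 [ 0.461  -0.1741  0.0349]
 up [356. 327.] 9 [ 0.4229 -0.1307  0.0355]
 up [378. 331.] 10 [ 0.4387 -0.1658  0.0356]
 up [376. 344.] 11 [ 0.415  -0.1765  0.0349]
 pan [0.59491587 0.26658386 0.05865017] (array([597.1, 268.4]), array([115.3, 113. ]), 42.1) 0.0011723080425331558 ((597.6748657226562, 268.9100646972656), 59.51993942260742)
side tray (array([580.7, -21.3]), array([263.6, 113.6]), 89.7) 1634
 w [308. 247.] 130 0.0513 [ 0.5697 -0.0271  0.0491]
 w [296. 255.] 245 0.0589 [0.5772 0.0232 0.0572]
 w [281. 269.] 82 0.0401 [0.5885 0.0742 0.0382]
 w [258. 293.] 51 0.0606 [0.5768 0.2218 0.0597]
 base (array([ 477.9, -158.6]), array([ 64.6, 149.3]), 79.9) 609
 up [337. 225.] 5 [ 0.5491 -0.1761  0.0334]
 up [360. 231.] 59 [ 0.4879 -0.1484  0.0348]
 up [362. 227.] 37 [ 0.4905 -0.1781  0.0348]
 up [338. 230.] 6 [ 0.5388 -0.1467  0.0345]
 up [389. 234.] 53 [ 0.422  -0.1503  0.0346]
 up [392. 231.] 5 [ 0.4178 -0.1731  0.0348]
 up [385. 238.] 6 [ 0.4254 -0.1259  0.0348]
 pan [0.59539763 0.27664114 0.059429  ] (array([597.2, 271.9]), array([113.2, 114.6]), 8.9) 0.0007501117350884555 ((597.61279296875, 271.1510009765625), 58.54069137573242)
```

View pics/c1.png

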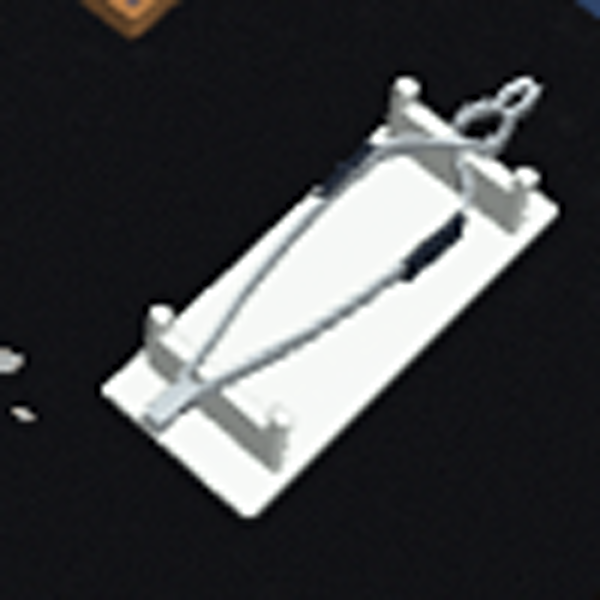

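View pics/wrist.png

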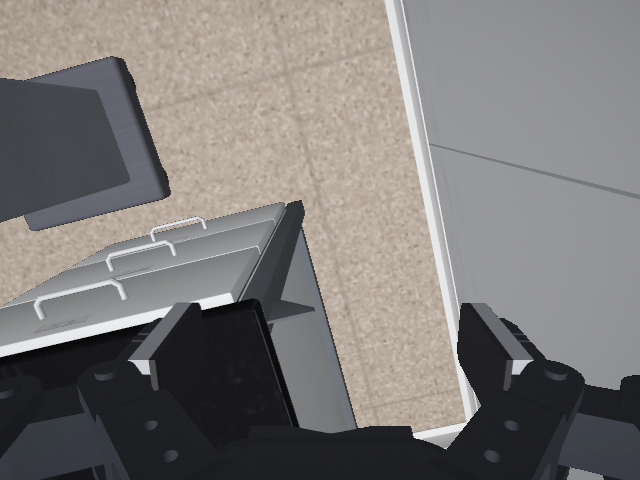

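The forceps lie on the rest with the jaws pointing about −10° from world +x. The wrist view shows only the floor, so I'm moving over the rest, going round the base.

Units first: turns go in shares of pi/2 rad. So -0.074 rad / 1.5708 = -0.0471.

```bash
echo '[-0.364,-0.224,0,-0.0471,1,-0.364,-0.224,0,-0.0471,1,-0.364,-0.224,0,-0.0471,1,-0.364,-0.224,0,-0.0471,1,-0.364,-0.224,0,-0.0471,1,-0.364,-0.224,0,-0.0471,1,-0.364,-0.224,0,-0.0471,1,-0.364,-0.224,0,-0.0471,1,-0.518,-0.665,0.092,-0.0471,1,-0.518,-0.665,0.092,-0.0471,1,-0.518,-0.665,0.092,-0.0471,1,-0.518,-0.665,0.092,-0.0471,1,-0.518,-0.665,0.092,-0.0471,1,-0.518,-0.665,0.092,-0.0471,1,-0.518,-0.665,0.092,-0.0471,1,-0.518,-0.665,0.092,-0.0471,1,-0.518,-0.665,0.092,-0.0471,1,-0.518,-0.665,0.092,-0.0471,1,-0.518,-0.665,0.092,-0.0471,1,-0.518,-0.665,0.092,-0.0471,1]' | python3 drive.py 40
python3 - <<'E'
from h import *
d=snap('wrist'); save('w2',d); np.savez('pics/w2',**d); s=manip.sense(); print(s['tcp_pos'],s['q'],d['o'])
print(Ro.from_quat(s['tool_rot']).as_matrix().round(3))
E
```

```text
t: 2.15
tcp_pos: [0.4923, -0.1652, 0.1608]
tool_rot: [0.087, 0.996, 0.0, -0.001]
force: [-0.8, 0.4, 0.1]
finger_gap: 1.004
gripper_force: 0.0
[ 0.49206944 -0.16385185  0.16094726] [-5.37319997e-01  5.23453145e-01  1.78471722e+00  4.72126011e-04
  8.35489685e-01 -1.93673470e+00] [ 0.42696485 -0.15399751  0.28185902]
[[-0.985  0.171 -0.002]
 [ 0.171  0.985  0.001]
 [ 0.002  0.001 -1.   ]]
```

View pics/w2.png

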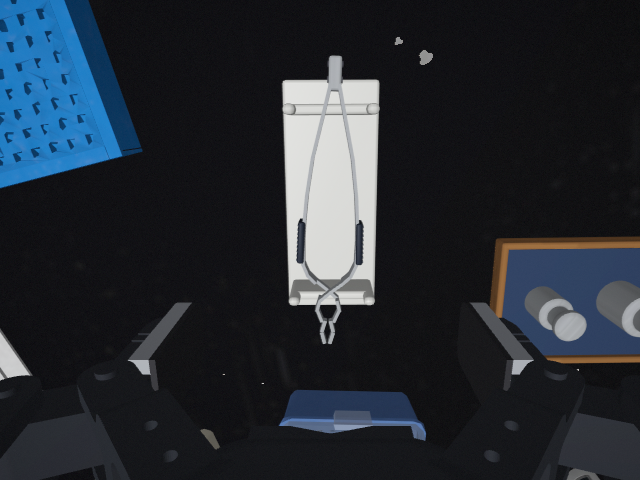

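The wrist view shows the grips at about (301,241) and (359,243), the tail at (335,62), the jaws at (327,338), and the 100 g weight in the tray at (555,310).

```bash
cat > g.py <<'E'
from h import *
d=dict(np.load('pics/w2.npz')); P=cloud(d); im=d['pixels'].astype(int)
g=[]
for a,c in((294,312),(350,368)):
    sub=im[210:275,a:c].max(-1)<90; sub[:, :]&=True
    m=np.zeros((480,640),np.uint8); m[210:275,a:c]=sub
    # keep raised points only
    m[~((P[...,2]>.022)&(P[...,2]<.045))]=0
    v,u=np.nonzero(m); print(u.min(),u.max(),v.min(),v.max(),len(u), np.nanmedian(P[m>0],0).round(4))
    uc=(u.min()+u.max())/2; vc=(v.min()+v.max())/2
    g.append(ray(d,uc,vc,.0345)); print(g[-1].round(4), ray(d,uc,v.min(),.037).round(4),ray(d,uc,v.max(),.037).round(4))
G=(g[0]+g[1])/2; t=ray(d,335,70,.036); j=ray(d,327,333,.034); c=ray(d,328.5,293,.036)
print('mid',G,'tail',t,'jaw',j,'yaw',np.degrees(np.arctan2(*(j-t)[1::-1])),'yaw grips',np.degrees(np.arctan2(*(g[1]-g[0])[1::-1]))-90)
print('posts',[ray(d,u,v,.037).round(4) for u,v in((289,109),(373,109),(294,300),(369,300))])
E
python3 g.py
```

```text
297 311 219 274 309 [ 0.4937 -0.1833  0.0375]
[ 0.4972 -0.1823  0.0345] [ 0.4799 -0.1788  0.037 ] [ 0.5137 -0.1853  0.037 ]
356 362 220 264 287 [ 0.4997 -0.1493  0.0375]
[ 0.5002 -0.1491  0.0345] [ 0.4861 -0.147   0.037 ] [ 0.5132 -0.1513  0.037 ]
mid [ 0.49871633 -0.16566767  0.0345    ] tail [ 0.40208701 -0.14686684  0.036     ] jaw [ 0.55685212 -0.17872222  0.034     ] yaw -11.630783998360167 yaw grips -5.083003775508999
posts [array([ 0.4176, -0.1752,  0.037 ]), array([ 0.4256, -0.1297,  0.037 ]), array([ 0.5295, -0.1946,  0.037 ]), array([ 0.5375, -0.1488,  0.037 ])]
```

```bash
echo '[-0.004,-0.0005,0.05,0,1,-0.004,-0.0005,0.09,0,1,-0.004,-0.0005,0.115,0,1,-0.004,-0.0005,0.127,0,1,-0.004,-0.0005,0.127,0,0.6,-0.004,-0.0005,0.127,0,0.6,-0.004,-0.0005,0.127,0,0.6,-0.004,-0.0005,0.127,0,0.6]' | python3 drive.py 40; echo '[0,0,0,0,0.48,0,0,0,0,0.4,0,0,0,0,0.4,0,0,0,0,0.4,0,0,0,0,0.4]' | python3 drive.py
python3 - <<'E'
from h import *
d=snap('wrist'); save('w3',d); np.savez('pics/w3',**d)
E
```

```text
t: 3.0
tcp_pos: [0.4975, -0.1658, 0.0357]
tool_rot: [0.085, 0.996, -0.001, 0.001]
force: [0.3, 0.1, -0.4]
finger_gap: 0.597
gripper_force: 0.0
t: 3.5
tcp_pos: [0.4978, -0.1663, 0.0357]
tool_rot: [0.086, 0.996, -0.001, 0.002]
force: [-0.1, 0.7, 7.0]
finger_gap: 0.408
gripper_force: 16.4
```

View pics/w3.png

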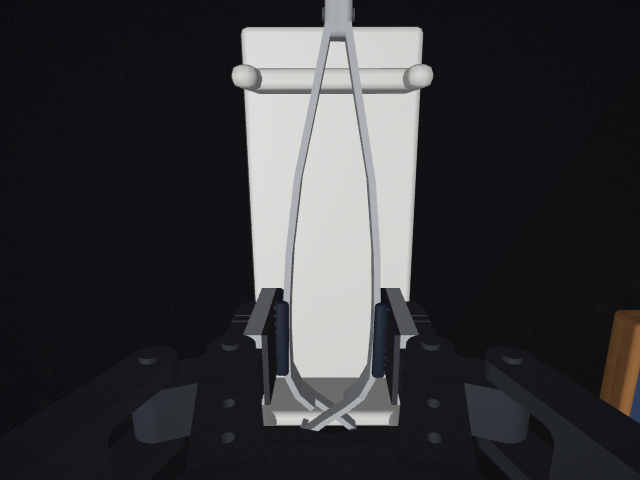

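The grips are between the pads, with grip rows 303–376 inside pad rows 290–405. Next I'll lift, squeeze and move to the pre-approach point, high up.

```bash
echo '[0,0,-0.02,0,0.4,0,0,-0.05,0,0.4,0,0,-0.09,0,0.4,0,0,-0.1,0,0.29,0,0,-0.1,0,0.29,0,0,-0.1,0,0.29,0.025,0.05,-0.1,0,0.29,0.05,0.1,-0.1,0,0.29,0.0733,0.1476,-0.1,0,0.29,0.0733,0.1476,-0.1,0,0.29,0.0733,0.1476,-0.1,0,0.29]' | python3 drive.py
python3 - <<'E'
from h import *
s=manip.sense(); print(s['tcp_pos'],s['finger_gap'],s['gripper_force']); L=[]
for n in('scene','side','wrist'):
    d=snap(n); save(n+'4',d); np.savez('pics/'+n+'4',**d)
    c=np.array([.56,-.02,.1]) if n!='wrist' else None
    if c is not None:
        u,v=proj(d,c).astype(int); u=max(u,65);print(n,u,v); L.append(cv2.resize(d['pixels'][v-60:v+60,u-65:u+65,::-1],(390,360),interpolation=cv2.INTER_CUBIC)) 
cv2.imwrite('pics/c4.png',np.hstack(L))
E
```

```text
t: 4.65
tcp_pos: [0.4472, -0.0053, 0.133]
tool_rot: [0.083, 0.997, 0.0, -0.002]
force: [0.5, 0.5, 0.0]
finger_gap: 0.297
gripper_force: 21.3
[ 0.44717047 -0.00532634  0.13297055] 0.29724238241310186 21.29875648766756
scene 347 229
side 310 220
```

View pics/c4.png

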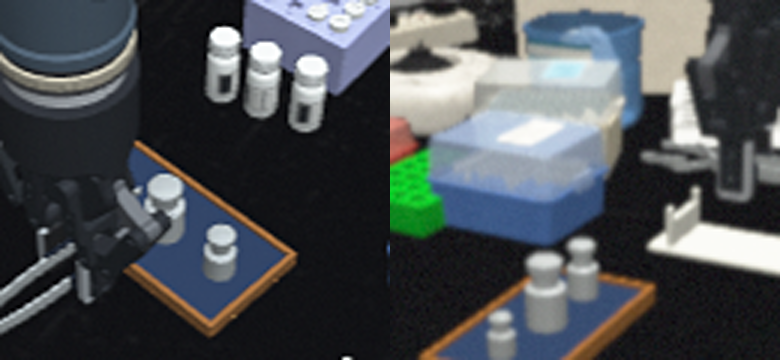

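In the side view the opened forceps stick out to the left of the gripper, with tips near pixel (330,212) at about the gripper's height. The scene view has the jaws hidden by the gripper.

```bash
cat > j.py <<'E'
import sys
from h import *
n=sys.argv[1]; tz=float(sys.argv[2]); tx,ty=float(sys.argv[3]),float(sys.argv[4])
d=dict(np.load(f'pics/{n}.npz')); P=cloud(d)
a=np.radians(-9.85); ex=np.array([np.cos(a),np.sin(a),0]); ey=np.array([-np.sin(a),np.cos(a),0])
D=P-[tx,ty,tz]; X=D@ex*1000; Y=D@ey*1000; Z=D[...,2]*1000
m=(X>12)&(X<85)&(abs(Y)<30)&(abs(Z)<30)
for lo in range(12,85,6):
    k=m&(X>=lo)&(X<lo+6)
    if k.sum(): print(lo,k.sum(),'Y',Y[k].min().round(1),Y[k].max().round(1),'Z',np.percentile(Z[k],[5,50,95]).round(1))
if m.any(): print('Xmax',np.sort(X[m])[-4:].round(1))
v,u=np.nonzero(m&(X>40)); print(u.min(),u.max(),v.min(),v.max())
E
python3 j.py side4 .133 .4475 -.006
python3 - <<'E'
from h import *
d=dict(np.load('pics/wrist4.npz')); P=cloud(d); im=d['pixels']
cv2.imwrite('pics/cw4.png',im[240:480,170:490,::-1].repeat(2,0).repeat(2,1))
R=d['Rc']; T=np.linalg.inv(np.array(d['hand_eye'])); 
# tool coords of cloud
H=np.array(d['hand_eye']); v,u=np.mgrid[:480,:640]; z=d['range_z']
Q=np.stack([(u-d['cx'])/d['f']*z,(v-d['cy'])/d['f']*z,z],-1)@H[:3,:3].T+H[:3,3]
np.save('pics/q4',Q)
for c in (0,): 
  for r in range(150,440,20):
    row=Q[r]; k=(abs(row[:,1])<.03)&(row[:,2]<.03)&(row[:,2]>-.03)&(z[r]>0)
    us=np.nonzero(k)[0]
    if len(us): print(r,us.min(),us.max(),(1000*row[us]).min(0).round(1),(1000*row[us]).max(0).round(1))
E
```

```text
12 6 Y 17.9 20.7 Z [-17.5  -6.5   9.5]
18 12 Y -0.4 10.0 Z [-9.7 -4.7 -0.3]
24 10 Y -2.0 4.0 Z [-9.7 -6.6 -1.4]
30 16 Y -7.2 13.5 Z [-9.7 -7.3 -1.3]
36 30 Y -16.8 19.3 Z [-9.  -5.  -1.3]
42 22 Y -20.0 19.5 Z [-9.5 -5.5 -1.1]
48 20 Y -17.2 17.5 Z [-9.  -5.2 -3.1]
54 10 Y -15.8 17.5 Z [-7.5 -5.7 -3.3]
60 18 Y -16.6 15.7 Z [-7.8 -5.4 -3.5]
66 2 Y 13.9 14.8 Z [-6.  -4.9 -3.8]
Xmax [65.8 65.9 67.2 67.7]
329 348 207 216
150 307 365 [57.6 -6.7 -0.6] [58.2  9.5  8.3]
170 303 367 [51.8 -7.9 -1.3] [52.7 10.2  6.8]
190 301 368 [45.8 -8.5 -0.4] [47.  10.6  7. ]
210 300 368 [39.5 -9.  -1.6] [41.4 10.8  7.6]
230 298 368 [33.8 -9.7 -0.6] [35.3 10.9  5. ]
250 297 368 [ 26.8 -10.   -0.6] [29.2 11.1  6.9]
270 297 368 [ 20.1 -10.3  -0.4] [22.8 11.2  7.1]
290 275 386 [  9.7 -19.   -0.2] [16.3 18.9 15.8]
310 251 410 [  5.6 -25.9  -2.5] [10.8 25.9  8.4]
330 243 418 [ -1.8 -25.9 -15.2] [10.8 25.9  8.7]
350 226 435 [ -9.5 -26.  -27.7] [11.9 25.9  9.1]
370 211 451 [-17.2 -29.7 -28.3] [ 6.8 30.   9. ]
390 275 386 [-23.8 -14.5 -24.8] [-1.4 14.3  7. ]
410 275 386 [-33.7 -14.6 -25.7] [-6.8 14.5  9.4]
```

View pics/cw4.png

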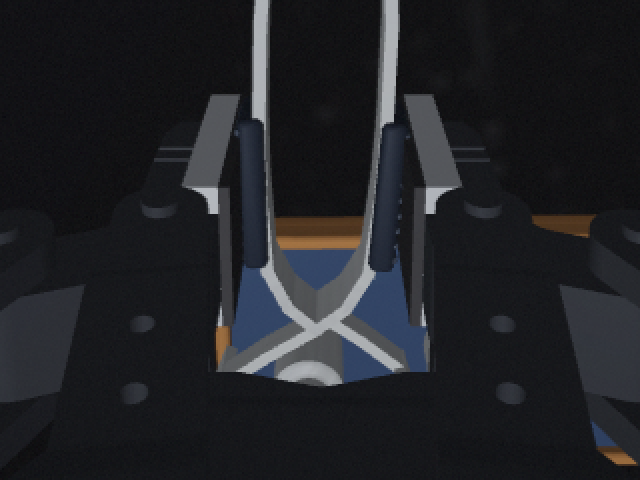

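The wrist crop shows both grips between the pads, the arms squeezed and crossed at (322,325), and the 100 g weight's knob ahead at (310,372). Forceps sit level, about 5 mm below the TCP.

Run:
```python
from h import *
d=dict(np.load('pics/w2.npz')); P=cloud(d)
m=(P[...,2]>.047)&(P[...,2]<.056); m[:, :520]=0; m[:,600:]=0; m[:280]=0; m[350:]=0
v,u=np.nonzero(m); print(len(u),u.min(),u.max(),v.min(),v.max(),P[m].mean(0), ray(d,(u.min()+u.max())/2,(v.min()+v.max())/2,.0505))
# scene/side knob tops: centroid of top face
for n in('scene','side'):
    d=dict(np.load(f'pics/{n}.npz')); P=cloud(d)
    near=(np.hypot(P[...,0]-.569,P[...,1]+.03)<.02)
    k=near&(P[...,2]>.0485)
    v,u=np.nonzero(k); print(n,len(u),P[k][:,:2].mean(0),ray(d,u.mean(),v.mean(),.051))
d=dict(np.load('pics/w2.npz')); print('tray edge',ray(d,500,239,.014),ray(d,636,238,.014))
```

```text
784 552 585 311 340 [ 0.56852357 -0.03404487  0.0505342 ] [ 0.56828366 -0.03431917  0.0505    ]
scene 31 [ 0.56756255 -0.03367608] [ 0.56661042 -0.03422058  0.051     ]
side 20 [ 0.56947421 -0.02861668] [ 0.56846947 -0.02585084  0.051     ]
tray edge [ 0.52014905 -0.05777361  0.014     ] [0.53480544 0.02963802 0.014     ]
```

```bash
echo '[0,-0.0069,0.04,0,0.29,0,-0.0069,0.075,0,0.29,0,-0.0069,0.0885,0,0.29,-0.02,-0.0069,0.0885,0,0.29,-0.03,-0.0069,0.0885,0,0.29,-0.03,-0.0069,0.0885,0,0.29,-0.03,-0.0069,0.0885,0,0.29]' | python3 drive.py
python3 - <<'E'
from h import *
s=manip.sense(); print(s['tcp_pos'])
L=[]
for n in('side','wrist'):
    d=snap(n); save(n+'5',d); np.savez('pics/'+n+'5',**d)
    if n=='side': L.append(cv2.resize(d['pixels'][205:305,260:380,::-1],(480,400),interpolation=cv2.INTER_CUBIC))
    else: L.append(cv2.resize(d['pixels'][280:480,240:400,::-1],(320,400)))
cv2.imwrite('pics/c5.png',np.hstack(L))
E
```

```text
t: 5.5
tcp_pos: [0.478, -0.0202, 0.046]
tool_rot: [0.086, 0.996, -0.0, 0.0]
force: [-0.3, 0.5, -0.8]
finger_gap: 0.3
gripper_force: 21.3
[ 0.47803357 -0.02016873  0.04599858]
```

View pics/c5.png

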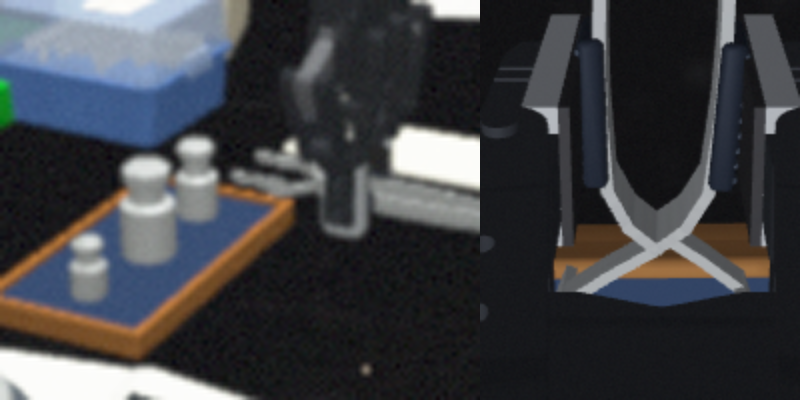

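The side view shows the jaws open around (237,177) and (258,156) in the crop, pointing at the 100 g weight at (197,180) at about neck height. I'll check the height and lateral offset against the weight within the same view.

```bash
python3 j.py side5 .046 .478 -.0202
python3 - <<'E'
from h import *
d=dict(np.load('pics/side5.npz')); P=cloud(d)
a=np.radians(-9.85); ex=np.array([np.cos(a),np.sin(a),0]); ey=np.array([-np.sin(a),np.cos(a),0])
D=(P-[.478,-.0202,0]);X=D@ex*1000;Y=D@ey*1000;Z=P[...,2]*1000
m=(X>75)&(X<110)&(abs(Y)<20)
for lo in (8,14,20,26,30,34,38,42,45,48,50,52):
    k=m&(Z>=lo)&(Z<lo+3)
    if k.sum(): print(lo,k.sum(),'X',np.percentile(X[k],[2,50,98]).round(1),'Y',np.percentile(Y[k],[2,50,98]).round(1))
d=dict(np.load('pics/scene.npz'));P=cloud(d);D=(P-[.478,-.0202,0]);X=D@ex*1000;Y=D@ey*1000;Z=P[...,2]*1000
m=(X>75)&(X<110)&(abs(Y)<20)
for lo in (8,14,20,26,30,34,38,42,45,48,50,52):
    k=m&(Z>=lo)&(Z<lo+3)
    if k.sum(): print(lo,k.sum(),'X',np.percentile(X[k],[2,50,98]).round(1),'Y',np.percentile(Y[k],[2,50,98]).round(1))
E
```

```text
12 3 Y -13.2 8.8 Z [-1.7 19.3 21.4]
18 11 Y -1.2 9.8 Z [-9.1 -4.3 -1.8]
24 14 Y -4.9 9.7 Z [-9.7 -7.2 -1.2]
30 14 Y -11.5 15.3 Z [-10.5  -8.   -4.5]
36 17 Y -15.6 18.8 Z [-10.2  -6.3  -2.2]
42 17 Y -15.9 19.5 Z [-8.4 -4.4 -2.6]
48 14 Y -17.0 16.4 Z [-8.5 -5.9 -2.8]
54 12 Y -14.3 17.0 Z [-7.3 -5.9 -3.2]
60 14 Y -14.7 17.6 Z [-8.4 -5.3 -2.7]
66 2 Y -14.8 -14.1 Z [-6.5 -5.6 -4.7]
78 22 Y 3.7 14.4 Z [-29.  -19.4 -12.7]
84 9 Y 5.4 15.4 Z [-26.2 -15.2   3.2]
Xmax [84.4 84.5 84.7 84.9]
310 335 241 257
8 58 X [75.6 83.  97.9] Y [-19.6   0.4  19.5]
14 12 X [81.6 86.1 99.1] Y [ 6.  14.2 16.4]
20 12 X [82.3 87.6 98.1] Y [ 6.6 14.7 17.1]
26 14 X [81.2 86.8 98. ] Y [ 7.3 13.1 17.5]
30 23 X [ 82.6  88.4 101.2] Y [-2.4 11.9 16.1]
34 7 X [86.2 87.8 90.2] Y [ 6.2  9.8 13.7]
38 8 X [86.2 89.5 95.3] Y [ 7.  10.8 12.3]
42 9 X [84.2 89.6 94.9] Y [ 6.3 12.  13.1]
45 13 X [ 84.6  88.8 102. ] Y [ 4.4 12.5 14.7]
48 22 X [83.7 92.1 98.6] Y [ 1.3  8.2 15.5]
50 10 X [84.4 92.4 98. ] Y [ 1.5  6.1 11.5]
8 100 X [ 75.5  84.6 109. ] Y [-19.1  -8.   18.8]
14 9 X [80.7 84.6 94.6] Y [-7.4 -3.5 10.6]
20 11 X [80.4 86.5 93.1] Y [-9.3 -6.4  3.9]
26 8 X [81.1 89.5 95.2] Y [-8.5 -7.   2.2]
30 27 X [80.1 85.6 99.3] Y [-5.8 -0.5 10.3]
34 6 X [84.3 86.3 94.6] Y [-3.1  0.2  7.4]
38 5 X [84.7 86.8 90.3] Y [-4.7 -2.6  3.3]
42 3 X [82.8 87.1 89.6] Y [-5.2 -4.7 -0.8]
45 21 X [82.6 88.4 96.7] Y [-6.7 -0.4 11. ]
48 37 X [82.8 90.7 98.4] Y [-5.1  1.9  9.7]
50 12 X [83.8 90.8 97.5] Y [-3.8  3.   9.9]
```

```bash
echo '[-0.01,0.002,0.001,0,0.29,-0.02,0.002,0.001,0,0.29,-0.027,0.002,0.001,0,0.29,-0.032,0.002,0.001,0,0.29,-0.032,0.002,0.001,0,0.29,-0.032,0.002,0.001,0,0.29]' | python3 drive.py
python3 - <<'E'
from h import *
s=manip.sense(); print(s['tcp_pos'])
L=[]
for n in('side','wrist'):
    d=snap(n); save(n+'6',d); np.savez('pics/'+n+'6',**d)
    if n=='side': L.append(cv2.resize(d['pixels'][215:275,280:370,::-1],(600,400),interpolation=cv2.INTER_CUBIC))
    else: L.append(d['pixels'][280:480,240:400,::-1].copy()); L[-1]=cv2.copyMakeBorder(L[-1],0,200,0,0,0)
cv2.imwrite('pics/c6.png',np.hstack(L))
E
```

```text
t: 6.2
tcp_pos: [0.5095, -0.0229, 0.0447]
tool_rot: [0.085, 0.996, 0.0, -0.0]
force: [0.3, 0.1, -0.5]
finger_gap: 0.293
gripper_force: 21.3
[ 0.50954068 -0.02287886  0.04472058]
```

View pics/c6.png

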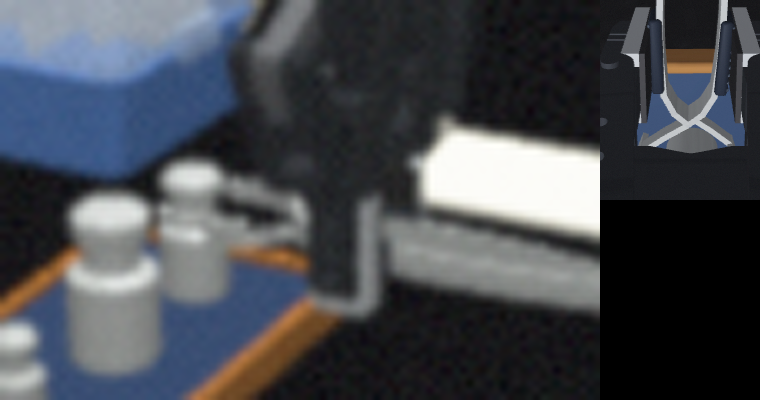

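The near jaw lies across the neck at (165–230, 215), between the knob at (190,175) and the shoulder at (195,235). Now letting the grips out slowly.

```bash
echo '[0,0,0,0,0.33,0,0,0,0,0.36,0,0,0,0,0.38,0,0,0,0,0.39,0,0,0,0,0.4,0,0,0,0,0.41,0,0,0,0,0.418,0,0,0,0,0.418,0,0,0,0,0.418]' | python3 drive.py
python3 - <<'E'
from h import *
s=manip.sense(); print(s['tcp_pos'],s['finger_gap'],s['gripper_force'],s['force'])
E
```

```text
t: 7.2
tcp_pos: [0.5098, -0.023, 0.0448]
tool_rot: [0.085, 0.996, 0.0, -0.0]
force: [0.3, 0.0, -2.0]
finger_gap: 0.417
gripper_force: 10.8
[ 0.50979803 -0.02300272  0.04480002] 0.41659645843070464 10.759613960981369 [ 0.32579632  0.00707294 -1.95959721]
```

The grip force is 10.8 N, as expected when holding the neck. Lifting gently.

```bash
echo '[0,0,-0.003,0,0.418,0,0,-0.008,0,0.418,0,0,-0.016,0,0.418,0,0,-0.03,0,0.418,0,0,-0.05,0,0.418,0,0,-0.07,0,0.418,0,0,-0.085,0,0.418,0,0,-0.085,0,0.418,0,0,-0.085,0,0.418]' | python3 drive.py
python3 - <<'E'
from h import *
s=manip.sense(); print(s['tcp_pos'])
for n in('side','scene'):
    d=snap(n); np.savez('pics/'+n+'7',**d); u,v=proj(d,[.568,-.0335,.1]).astype(int)
    if n=='side': cv2.imwrite('pics/c7.png',cv2.resize(d['pixels'][v-40:v+50,u-45:u+75,::-1],(640,480),interpolation=cv2.INTER_CUBIC)); print(u,v)
E
```

```text
t: 8.1
tcp_pos: [0.5098, -0.023, 0.1302]
tool_rot: [0.085, 0.996, -0.0, 0.0]
force: [0.4, -0.5, -1.8]
finger_gap: 0.417
gripper_force: 10.6
[ 0.50978379 -0.02300013  0.13022539]
309 217
```

View pics/c7.png

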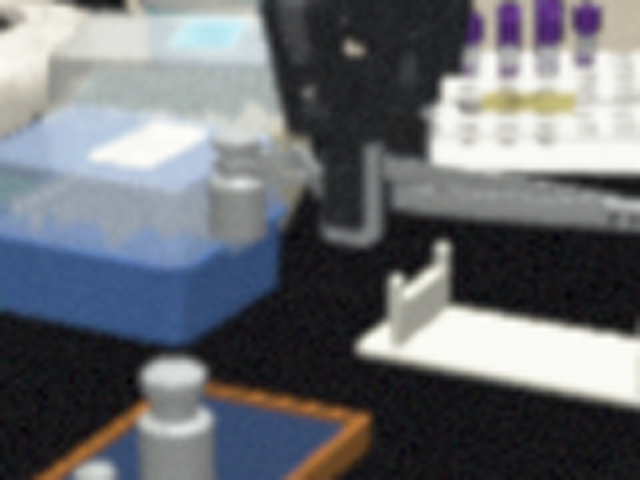

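The picture shows the 100 g weight upright in the jaws at (238,190), clear of the tray, with the 200 g weight still standing. Counting back, that was my 11th picture against the allowed 10, so from here I'll check by numbers only.

```bash
cat > wt.py <<'E'
from h import *
import sys
def weight(n,tcp):
    d=dict(np.load(f'pics/{n}.npz')); P=cloud(d)
    a=np.radians(-9.85); ex=np.array([np.cos(a),np.sin(a),0]); ey=np.array([-np.sin(a),np.cos(a),0])
    D=P-np.array(tcp); X=D@ex*1000; Y=D@ey*1000; Z=D[...,2]*1000
    m=(X>40)&(X<76)&(abs(Y)<20)&(Z>-40)&(Z<15)
    for lo in range(-38,14,6):
        k=m&(Z>=lo)&(Z<lo+6)
        if k.sum(): print(n,lo,k.sum(),'X',np.percentile(X[k],[2,50,98]).round(1),'Y',np.percentile(Y[k],[2,50,98]).round(1))
    print('Zrange',np.percentile(Z[m],[1,99]))
if __name__=='__main__':
    for n in('side7','scene7'): weight(n,[.5098,-.023,.1302])
E
python3 wt.py
echo '[0.001,0.01,0,0,0.418,0.002,0.03,0,0,0.418,0.004,0.06,0,0,0.418,0.007,0.09,0,0,0.418,0.009,0.12,0,0,0.418,0.011,0.15,0,0,0.418,0.014,0.18,0,0,0.418,0.016,0.21,0,0,0.418,0.018,0.24,0,0,0.418,0.02,0.265,0,0,0.418,0.022,0.285,0,0,0.418,0.023,0.297,0,0,0.418,0.023,0.3025,0,0,0.418,0.023,0.3025,0,0,0.418,0.023,0.3025,0,0,0.418,0.023,0.3025,0,0,0.418]' | python3 drive.py
python3 - <<'E'
from h import *
s=manip.sense(); print(s['tcp_pos'],s['finger_gap'],s['gripper_force'])
for n in('side','scene','wrist'):
    d=snap(n); np.savez('pics/'+n+'8',**d); P=cloud(d)
    m=(abs(P[...,2]-.06)<.0035)&(np.hypot(P[...,0]-.597,P[...,1]-.27)<.075)
    p=P[m]; print(n,len(p),p.mean(0),cv2.minEnclosingCircle(p[:,:2].astype(np.float32)*1000),p[:,:2].min(0),p[:,:2].max(0),np.median(p[:,2]))
from wt import weight
weight('side8',s['tcp_pos']); weight('scene8',s['tcp_pos'])
E
```

```text
side7 -38 15 X [50.7 56.  66.9] Y [ 0.4 10.3 12.7]
side7 -32 32 X [49.2 55.9 68.4] Y [ 1.2  9.7 14.9]
side7 -26 32 X [49.8 55.  68.4] Y [-1.6  9.7 13.3]
side7 -20 31 X [50.1 54.8 68.1] Y [-0.3  9.4 13.9]
side7 -14 28 X [40.3 56.9 68.2] Y [-10.1   6.7  12.9]
side7 -8 54 X [40.3 51.5 64.3] Y [-10.6   8.7  13.5]
side7 -2 32 X [42.1 56.2 66. ] Y [-6.6  6.7 12.3]
side7 4 14 X [53.2 59.1 68. ] Y [-4.2  0.8  9.8]
Zrange [-35.49678022   5.45253405]
scene7 -20 1 X [48.7 48.7 48.7] Y [1.4 1.4 1.4]
scene7 -2 14 X [60.3 63.5 67.3] Y [-11.9  -5.    1.2]
scene7 4 4 X [61.6 62.1 66.3] Y [-8.  -0.6  1.6]
Zrange [-12.19840622   5.55936536]
t: 9.8
tcp_pos: [0.5385, 0.278, 0.1297]
tool_rot: [0.086, 0.996, -0.0, -0.0]
force: [0.1, -0.6, -1.7]
finger_gap: 0.421
gripper_force: 10.6
[0.53845955 0.27801581 0.12970626] 0.4210873017305272 10.578491538763046
side 2422 [0.59566264 0.27777888 0.05944444] ((597.474365234375, 272.0485534667969), 58.038700103759766) [0.54024564 0.2155718 ] [0.65453655 0.32879514] 0.059480451852773564
scene 1101 [0.59415645 0.26114369 0.05873119] ((596.9754028320312, 267.7724609375)
[... 472 characters left out ...]
de8 -14 45 X [41.6 57.4 68.9] Y [ 3.   8.7 13. ]
side8 -8 55 X [40.9 54.6 66.9] Y [ 2.2 10.  13. ]
side8 -2 32 X [42.3 58.4 67.1] Y [ 6.3  8.8 12.3]
side8 4 19 X [53.7 62.3 67.3] Y [-0.7  6.4  9.4]
Zrange [-34.65351179   5.28724988]
scene8 -38 13 X [49.3 54.  64.9] Y [-13.9  -8.4  -0.3]
scene8 -32 20 X [48.7 53.5 64.6] Y [-13.5  -8.8   1.8]
scene8 -26 24 X [49.6 55.7 66.9] Y [-13.4  -9.7  -0.6]
scene8 -20 23 X [49.6 57.4 69.5] Y [-12.3  -8.    8. ]
scene8 -14 17 X [40.6 54.6 66.3] Y [-12.4  -8.8   5. ]
scene8 -8 28 X [40.4 54.1 64.7] Y [-14.4  -9.8   5.3]
scene8 -2 35 X [47.4 58.7 67.9] Y [-11.3  -6.1   4.9]
scene8 4 15 X [52.5 57.2 65.4] Y [-9.4 -3.2  2.6]
Zrange [-35.81408213   5.83385714]
```

Weight hangs at about (0.597, 0.268); the pan centre is (0.597, 0.270); foot is about 34.5 mm above the pan. I'll lower it gently.

```bash
echo '[0.0003,0.002,0.006,0,0.418,0.0003,0.002,0.014,0,0.418,0.0003,0.002,0.022,0,0.418,0.0003,0.002,0.028,0,0.418,0.0003,0.002,0.031,0,0.418,0.0003,0.002,0.032,0,0.418,0.0003,0.002,0.032,0,0.418,0.0003,0.002,0.032,0,0.418]' | python3 drive.py; echo '[0,0,0.0005,0,0.418,0,0,0.001,0,0.418,0,0,0.001,0,0.418]' | python3 drive.py; echo '[0,0,0.0005,0,0.418,0,0,0.001,0,0.418,0,0,0.001,0,0.418]' | python3 drive.py
```

```text
t: 10.75
tcp_pos: [0.5388, 0.2812, 0.0981]
tool_rot: [0.085, 0.996, 0.0, 0.0]
force: [0.0, 0.0, -0.6]
finger_gap: 0.414
gripper_force: 10.6
t: 11.05
tcp_pos: [0.5386, 0.281, 0.0969]
tool_rot: [0.085, 0.996, 0.0, 0.0]
force: [-0.0, -0.1, -2.1]
finger_gap: 0.419
gripper_force: 10.6
t: 11.35
tcp_pos: [0.5385, 0.281, 0.0957]
tool_rot: [0.085, 0.996, -0.0, -0.0]
force: [-0.1, -0.3, -1.6]
finger_gap: 0.421
gripper_force: 10.6
```

```bash
for i in 1 2; do echo '[0,0,0.0005,0,0.418,0,0,0.0005,0,0.418,0,0,0.0005,0,0.418]' | python3 drive.py | egrep 'tcp|force:'; done
```

```text
tcp_pos: [0.5386, 0.2811, 0.0954]
force: [-1.1, 0.5, -1.4]
gripper_force: 10.6
tcp_pos: [0.5387, 0.2811, 0.0949]
force: [0.4, 0.4, -0.6]
gripper_force: 10.6
```

```bash
echo '[0,0,0.0005,0,0.418,0,0,0.0005,0,0.418,0,0,0.0005,0,0.418]' | python3 drive.py | egrep 'tcp|force:'; echo '[0,0,0.0005,0,0.418,0,0,0.0005,0,0.418,0,0,0.0005,0,0.418]' | python3 drive.py | egrep 'tcp|force:'
```

```text
tcp_pos: [0.5386, 0.2811, 0.0944]
force: [-0.2, 0.7, 1.1]
gripper_force: 10.5
tcp_pos: [0.5386, 0.2811, 0.0938]
force: [0.0, 0.7, 0.7]
gripper_force: 10.4
```

The pan now carries the weight (force went from −1.5 to about +0.9 N). Opening the jaws and measuring before I withdraw.

```bash
echo '[0,0,0,0,0.405,0,0,0,0,0.39,0,0,0,0,0.375,0,0,0,0,0.36,0,0,0,0,0.33,0,0,0,0,0.29,0,0,0,0,0.29,0,0,0,0,0.29]' | python3 drive.py | egrep 't:|tcp|force:|gap'
python3 - <<'E'
from h import *
from wt import weight
s=manip.sense()
for n in('side','scene'):
    d=snap(n); np.savez('pics/'+n+'9',**d); weight(n+'9',s['tcp_pos'])
E
```

```text
t: 13.35
tcp_pos: [0.5386, 0.281, 0.0938]
tool_rot: [0.085, 0.996, -0.0, 0.0]
force: [0.2, 0.4, 0.1]
finger_gap: 0.292
gripper_force: 21.4
side9 -38 194 X [40.5 51.  75.1] Y [-18.4   8.9  19.5]
side9 -32 53 X [49.2 52.8 64.5] Y [-4.2  9.  13.2]
side9 -26 50 X [49. 54. 67.] Y [ 0.3 10.2 13.1]
side9 -20 33 X [49.9 55.8 65.6] Y [-3.2 11.4 13.5]
side9 -14 32 X [41.1 54.7 66. ] Y [-3.8 10.5 18.6]
side9 -8 74 X [40.8 54.8 65.3] Y [ 2.5 15.4 19.2]
side9 -2 27 X [40.6 55.2 64.1] Y [ 5.8  9.6 18.2]
side9 4 37 X [53.7 61.  67.7] Y [ 0.2  7.3 11.6]
Zrange [-35.44287949   7.05851511]
scene9 -38 96 X [40.8 51.7 74.9] Y [-19.8  -9.8  14.9]
scene9 -32 18 X [45.6 52.9 67.2] Y [-13.3  -9.1  -3.1]
scene9 -26 15 X [52.3 56.6 66.2] Y [-13.2  -9.8  -6.1]
scene9 -20 14 X [49.7 56.8 63.3] Y [-11.7 -10.8   5.1]
scene9 -14 21 X [41.6 52.9 67.8] Y [-18.2  -5.2   6.6]
scene9 -8 28 X [43.5 56.2 64.3] Y [-18.8 -15.5  -3.4]
scene9 -2 15 X [49.1 54.8 66.5] Y [-15.8  -7.7  -2.6]
scene9 4 30 X [52.  59.  66.5] Y [-9.9 -2.5  5.2]
Zrange [-37.32536456   7.11310636]
```

```bash
echo '[0.01,0,0,0,0.29,0.025,0,0,0,0.29,0.045,0,0,0,0.29,0.07,0,0,0,0.29,0.08,0,-0.03,0,0.29,0.08,0,-0.045,0,0.29,0.05,-0.05,-0.045,0,0.29,0.03,-0.1,-0.045,0,0.29,0.01,-0.15,-0.045,0,0.29,0,-0.2,-0.045,0,0.29,-0.01,-0.25,-0.045,0,0.29,-0.02,-0.3,-0.045,0,0.29,-0.03,-0.35,-0.045,0,0.29,-0.036,-0.39,-0.045,0,0.29,-0.036,-0.42,-0.045,0,0.29,-0.036,-0.44,-0.045,0,0.29,-0.036,-0.4473,-0.045,0,0.41,-0.036,-0.4473,-0.045,0,0.41,-0.036,-0.4473,-0.045,0,0.41,-0.036,-0.4473,-0.045,0,0.41]' | python3 drive.py | egrep 't:|tcp|force:|gap'
cat > st.py <<'E'
from h import *
import sys
# forceps strip in tool frame from the wrist camera; n = saved name
def strips(n):
    d=dict(np.load(f'pics/{n}.npz')); H=np.array(d['hand_eye']); v,u=np.mgrid[:480,:640]; z=d['range_z']
    Q=np.stack([(u-d['cx'])/d['f']*z,(v-d['cy'])/d['f']*z,z],-1)@H[:3,:3].T+H[:3,3]; Q[z<=0]=np.nan
    Q*=1000
    m=(abs(Q[...,1])<22)&(abs(Q[...,2])<8)
    for lo in range(22,112,10):
        k=m&(Q[...,0]>=lo)&(Q[...,0]<lo+10)
        if k.sum()>5: y=Q[k][:,1]; print(n,lo,'y',np.percentile(y,[2,98]).round(1),'mid',np.round(np.percentile(y,[2,98]).mean(),1),'ztop',np.percentile(Q[k][:,2],[5,25]).round(1))
    k=m&(Q[...,0]>85); print('tail xmax',np.sort(Q[k][:,0])[-5:].round(1))
    g=(abs(Q[...,1])<26)&(abs(Q[...,0])<24)&(abs(Q[...,2])<8)&(d['pixels'].max(-1)<80)
    for s in(-1,1):
        k=g&(s*Q[...,1]>8); print('grip',s,np.percentile(Q[k],[2,98],axis=0).round(1).tolist())
if __name__=='__main__':
    for n in sys.argv[1:]: strips(n)
E
python3 - <<'E'
from h import *
from st import strips
d=snap('wrist'); np.savez('pics/wrist10',**d); strips('w3'); strips('wrist4'); strips('wrist10')
from h import cloud
for n in('side','scene'):
    d=snap(n); np.savez('pics/'+n+'10',**d); P=cloud(d)
    m=(np.hypot(P[...,0]-.597,P[...,1]-.27)<.04)&(P[...,2]>.066); p=P[m]
    print(n,len(p),p.max(0).round(4),p.min(0).round(4))
    for lo,hi in((.064,.080),(.095,.104)):
        q=P[m&(P[...,2]>lo)&(P[...,2]<hi)]; print(np.percentile(q,[2,98],axis=0).round(4).tolist())
E
```

```text
t: 15.45
tcp_pos: [0.4979, -0.1641, 0.1388]
tool_rot: [0.084, 0.996, 0.0, -0.0]
force: [0.8, -0.4, -0.7]
finger_gap: 0.408
gripper_force: 15.5
w3 22 y [-13.6  14.6] mid 0.5 ztop [-1.5 -0.9]
w3 32 y [-12.5  13.7] mid 0.6 ztop [-1.6 -1. ]
w3 42 y [-11.1  12.9] mid 0.9 ztop [-1.7 -1. ]
w3 52 y [-9.5 11.5] mid 1.0 ztop [-1.8 -1.2]
w3 62 y [-7.3  9.7] mid 1.2 ztop [-1.8 -1.2]
w3 72 y [-21.7  21.6] mid -0.1 ztop [-1.8 -0.8]
w3 82 y [-2.8  6. ] mid 1.6 ztop [-1.9 -1.2]
w3 92 y [-2.1  6. ] mid 1.9 ztop [-2.  -1.2]
tail xmax [95.7 95.7 95.8 95.8 95.9]
grip -1 [[-19.0, -19.2, -7.4], [13.1, -10.7, 6.3]]
grip 1 [[-12.0, 13.3, -7.4], [12.4, 25.6, 5.4]]
wrist4 22 y [-10.1  11.1] mid 0.5 ztop [-0.5  0. ]
wrist4 32 y [-9.6 10.9] mid 0.6 ztop [-0.6 -0. ]
wrist4 42 y [-8.7 10.6] mid 1.0 ztop [-0.7 -0.1]
wrist4 52 y [-7.4  9.9] mid 1.3 ztop [-0.7 -0.1]
wrist4 62 y [-5.7  8.8] mid 1.5 ztop [-0.6 -0. ]
wrist4 72 y [-3.8  7.5] mid 1.9 ztop [-0.6 -0. ]
wrist4 82 y [-2.1  6.3] mid 2.1 ztop [-0.7 -0. ]
wrist4 92 y [-1.6  6.6] mid 2.5 ztop [-0.7  0. ]
tail xmax [96.1 96.1 96.1 96.1 96.1]
grip -1 [[-11.3, -25.
[... 240 characters left out ...]
52 y [-10.2  11.1] mid 0.4 ztop [-1.2 -0.5]
wrist10 62 y [-8.   9.1] mid 0.6 ztop [-1.1 -0.5]
wrist10 72 y [-5.9  7.2] mid 0.7 ztop [-1.1 -0.4]
wrist10 82 y [-3.7  5.3] mid 0.8 ztop [-1.  -0.3]
wrist10 92 y [-3.1  4.9] mid 0.9 ztop [-0.9 -0.2]
tail xmax [96.  96.  96.2 96.3 96.3]
grip -1 [[-16.3, -19.1, -7.2], [13.3, -11.9, 7.1]]
grip 1 [[-11.8, 13.6, -7.3], [12.8, 19.2, 5.2]]
side 330 [0.6076 0.285  0.1015] [0.5868 0.2636 0.0663]
[[0.587, 0.2702, 0.0663], [0.6055, 0.2841, 0.0797]]
[[0.5884, 0.2668, 0.0958], [0.6051, 0.2828, 0.1013]]
scene 134 [0.6051 0.2777 0.1026] [0.5851 0.2575 0.0661]
[[0.5858, 0.2581, 0.0662], [0.604, 0.2732, 0.0796]]
[[0.5879, 0.2611, 0.0955], [0.6041, 0.2765, 0.1022]]
```

Weight stands on the pan (top at 0.102, centre about (0.596, 0.270)). The forceps sit in the hand as they did at the pick-up to within 0.5 mm. Next I'll lower them onto the rest.

```bash
echo '[0,-0.0018,0.03,0,0.41,0,-0.0018,0.06,0,0.41,0,-0.0018,0.085,0,0.41,0,-0.0018,0.095,0,0.41,0,-0.0018,0.1,0,0.41,0,-0.0018,0.102,0,0.41,0,-0.0018,0.102,0,0.41,0,-0.0018,0.102,0,0.41]' | python3 drive.py
python3 - <<'E'
from h import *
from st import strips
d=snap('wrist'); np.savez('pics/wrist11',**d); strips('wrist11')
E
```

```text
t: 16.4
tcp_pos: [0.4984, -0.168, 0.0378]
tool_rot: [0.085, 0.996, -0.0, 0.001]
force: [-0.0, 0.1, -0.5]
finger_gap: 0.412
gripper_force: 15.5
wrist11 22 y [-14.1  14.4] mid 0.1 ztop [-1.2 -0.6]
wrist11 32 y [-13.2  13.6] mid 0.2 ztop [-1.3 -0.5]
wrist11 42 y [-11.7  12.6] mid 0.4 ztop [-1.2 -0.5]
wrist11 52 y [-10.1  11.1] mid 0.5 ztop [-1.2 -0.5]
wrist11 62 y [-8.   9.1] mid 0.6 ztop [-1.1 -0.5]
wrist11 72 y [-21.7  21.7] mid -0.0 ztop [-0.9 -0.2]
wrist11 82 y [-3.6  5.2] mid 0.8 ztop [-1.1 -0.3]
wrist11 92 y [-3.1  5. ] mid 0.9 ztop [-0.9 -0.2]
tail xmax [96.  96.  96.  96.1 96.2]
grip -1 [[-18.8, -19.1, -7.2], [13.3, -10.9, 6.2]]
grip 1 [[-11.8, 13.6, -7.6], [12.8, 23.9, 5.0]]
```

```bash
cat > rb.py <<'E'
from h import *
import sys
def base(n):
    d=dict(np.load(f'pics/{n}.npz')); m=(d['pixels'].min(-1)>170).astype(np.uint8)
    for r in(60,140,200,250):
        u=np.nonzero(m[r,200:460])[0]+200; print(n,r,u.min(),u.max(),(u.min()+u.max())/2)
    c=np.nonzero(m[:200,280])[0]; print('top row@280',c.min(),'top@400',np.nonzero(m[:200,400])[0].min())
for n in sys.argv[1:]: base(n)
a,b=[np.float32(cv2.cvtColor(dict(np.load(f'pics/{n}.npz'))['pixels'],cv2.COLOR_RGB2GRAY)[10:130,225:315].copy()) for n in sys.argv[1:3]]
print(cv2.phaseCorrelate(a,b,cv2.createHanningWindow((90,120),cv2.CV_32F)))
E
python3 rb.py w3 wrist11; python3 -c "
from h import *
s=manip.sense();print(s['tcp_pos'])"
```

```text
w3 60 243 419 331.0
w3 140 247 415 331.0
w3 200 250 412 331.0
w3 250 253 410 331.5
top row@280 28 top@400 27
wrist11 60 249 423 336.0
wrist11 140 253 419 336.0
wrist11 200 256 416 336.0
wrist11 250 258 413 335.5
top row@280 26 top@400 26
((6.086222089879108, -2.6264870230950237), 0.947071489404749)
[ 0.49832525 -0.16794765  0.03775253]
```

```bash
echo '[0.0005,0.001,0,0,0.41,0.001,0.002,0.0005,0,0.41,0.001,0.002,0.001,0,0.41,0.001,0.002,0.0015,0,0.41,0.001,0.002,0.0015,0,0.41]' | python3 drive.py
python3 - <<'E'
from h import *
d=snap('wrist'); np.savez('pics/wrist12',**d)
print(manip.sense()['tcp_pos'])
E
python3 rb.py w3 wrist12
```

```text
t: 16.95
tcp_pos: [0.4971, -0.1654, 0.0358]
tool_rot: [0.085, 0.996, 0.0, -0.0]
force: [-0.4, 0.7, 5.3]
finger_gap: 0.41
gripper_force: 15.7
[ 0.49706718 -0.1653899   0.03580104]
w3 60 243 419 331.0
w3 140 247 415 331.0
w3 200 250 412 331.0
w3 250 253 410 331.5
top row@280 28 top@400 27
wrist12 60 241 417 329.0
wrist12 140 245 413 329.0
wrist12 200 248 410 329.0
wrist12 250 251 408 329.5
top row@280 31 top@400 31
((-2.1636240580603143, 3.355479029287217), 0.9574203575981988)
```

Rest contact at 5 N, and the forceps lie within about 1 mm of their original place. Releasing.

```bash
echo '[0,0,0,0,0.43,0,0,0,0,0.45,0,0,0,0,0.47,0,0,0,0,0.5,0,0,0,0,0.6,0,0,0,0,0.8,0,0,0,0,1,0,0,0,0,1,0,0,0,0,1,0,0,0,0,1,0,0,-0.03,0,1,0,0,-0.08,0,1,0,0,-0.125,0,1,0.005,0.0005,-0.125,0,1,0.005,0.0005,-0.125,0,1,0.005,0.0005,-0.125,0,1]' | python3 drive.py | egrep 't:|tcp|force:|gap'
python3 - <<'E'
from h import *
d=snap('wrist'); np.savez('pics/wrist13',**d)
for n in('w2','wrist13'):
    d=dict(np.load(f'pics/{n}.npz')); P=cloud(d); im=d['pixels'].astype(int)
    a=np.radians(-9.8); ex=np.array([np.cos(a),np.sin(a),0]); ey=np.array([-np.sin(a),np.cos(a),0])
    D=P-[.4945,-.165,0]; X=D@ex*1000;Y=D@ey*1000;Z=P[...,2]*1000
    m=(abs(Y)<32)&(Z>30)&(Z<45)
    for lo in(-110,-100,-60,-50,-40,-30,-20,-10,0,10,20,30,45,55,65):
        k=m&(X>=lo)&(X<lo+10)
        if k.sum()>3: y=np.percentile(Y[k],[2,98]); print(n,lo,y.round(1),y.mean().round(1),'z',np.percentile(Z[k],[50,95]).round(1),'x',np.percentile(X[k],[1,99]).round(1))
    b=(abs(Y)<40)&(abs(X)<110)&(Z<8)&(Z>2)&(im.min(-1)>150); r=cv2.minAreaRect(np.stack([X[b],Y[b]],1).astype(np.float32)); print('base',np.round(r[0],1),np.round(r[1],1),round(r[2],2))
d=snap('scene'); np.savez('pics/scene13',**d); d2=snap('side'); np.savez('pics/side13',**d2)
for nm,q in(('scene',d),('side',d2)):
    P=cloud(q); m=(np.hypot(P[...,0]-.597,P[...,1]-.27)<.04)&(P[...,2]>.066)&(P[...,2]<.115); print(nm,P[m].min(0).round(4),P[m].max(0).round(4))
    o=dict(np.load(f'pics/{nm}.npz')); df=np.abs(o['pixels'].astype(int)-q['pixels']).max(-1)
    for c in ([.588,.071,.03],[.5765,.0205,.04]): 
        u,v=proj(q,c).astype(int); print(' diff other weight',df[v-12:v+12,u-12:u+12].mean().round(1))
E
```

```text
t: 18.6
tcp_pos: [0.4913, -0.1636, 0.1594]
tool_rot: [0.085, 0.996, 0.001, -0.001]
force: [-0.4, -0.5, -0.0]
finger_gap: 1.001
gripper_force: 0.0
w2 -110 [-1.1  5.4] 2.1 z [36.2 37.3] x [-101.2 -100. ]
w2 -100 [-2.2  6. ] 1.9 z [36.2 37.5] x [-99.8 -90.1]
w2 -60 [-10.8  11.8] 0.5 z [36.2 37.5] x [-60.  -50.1]
w2 -50 [-12.7  13. ] 0.2 z [36.3 37.4] x [-49.7 -40.1]
w2 -40 [-14.6  14.3] -0.1 z [36.2 37.2] x [-39.9 -30.2]
w2 -30 [-15.9  15. ] -0.5 z [36.3 37.2] x [-29.7 -20.2]
w2 -20 [-18.8  15.8] -1.5 z [36.2 37.6] x [-19.8 -10.1]
w2 -10 [-20.4  18.2] -1.1 z [37.3 38.5] x [-9.8 -0.1]
w2 0 [-20.7  18.4] -1.2 z [37.4 38.5] x [0.1 9.9]
w2 10 [-21.1  18.5] -1.3 z [36.9 38.3] x [10.1 19.9]
w2 20 [-16.1  13.2] -1.4 z [35.8 37.3] x [20.1 29.9]
w2 30 [-25.8  25.7] -0.0 z [35.1 37.3] x [30.1 39.9]
w2 45 [-10.4   5.3] -2.5 z [34.6 36.8] x [45.2 54.9]
w2 55 [-7.4  1.6] -2.9 z [34.2 35.3] x [55.1 64.8]
w2 65 [-6.8  0.6] -3.1 z [34.1 35.1] x [65.3 71.3]
base [-17.3  -0.2] [149.3  59.5] 0.13
wrist13 -110 [-2.1  4.3] 1.1 z [35.8 37.5] x [-102.1 -100. ]
wrist13 -100 [-2.7  5.4] 1.4 z [36.2 37.4] x [-99
[... 297 characters left out ...]
[-19.8 -10. ]
wrist13 -10 [-19.3  19.6] 0.1 z [37.3 38.6] x [-9.9 -0.2]
wrist13 0 [-19.7  19.7] 0.0 z [37.4 38.4] x [0.  9.8]
wrist13 10 [-19.9  19.9] 0.0 z [36.8 38.2] x [10.1 19.9]
wrist13 20 [-14.6  14.1] -0.2 z [35.7 37.1] x [20.3 29.9]
wrist13 30 [-26.   25.6] -0.2 z [34.7 37.2] x [30.3 39.9]
wrist13 45 [-8.1  7.4] -0.3 z [34.5 36.4] x [45.3 54.9]
wrist13 55 [-5.2  3.8] -0.7 z [34.2 35.4] x [55.3 64.9]
wrist13 65 [-4.3  3.1] -0.6 z [34.1 35.2] x [65.2 71. ]
base [-17.4  -0.4] [149.3  59.5] 0.05
scene [0.5851 0.2575 0.0666] [0.6053 0.2796 0.1018]
 diff other weight 2.3
 diff other weight 2.6
side [0.5866 0.2638 0.066 ] [0.6088 0.285  0.1015]
 diff other weight 4.8
 diff other weight 17.9
```

```bash
python3 -c "
from station import manip, order, snapshot
print(order.sign_off())"
```

```text
the job is handed in; nothing more can be done
None
```

The 100 g weight stands upright on the balance pan, within about 2 mm of its centre, and the forceps lie level on their rest within about 1 mm of where they started; I handed the job in at about 19 s, but I viewed 11 pictures against the limit of 10, and I ran one small lowering move (the same typed row, twice) through a shell loop.

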